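# Shut the modelling-tool case

## Task

Shut the plywood tool case: with the fingertips push the standing cover over until it lies flat on the case, then, keeping it down, push it along towards the steel lip until its tongue is tucked fully home beneath the lip, and take the hand away so that the lip alone keeps the springy cover shut. Only push and press: never grip the cover (nothing is pinched or lifted), and leave the tools in the case and everything around it where they are.

Things in the scene. Friction and masses are not known exactly. Their poses are not given: they have to be found in the camera images.
- case: Open plywood tool case screwed to the bench, 200 (x) x 180 (y) x 45 mm high, origin at the centre of its underside on the bench. Its x axis points horizontally from the hinge wall to the lip wall, z up. The far (+x) wall carries a bent steel lip, 130 mm wide.
- hinge_mid (a point): Middle of the hinge axis, fixed to the case at its x = -90 mm, y = 0, z = 48 mm; the axis runs along the case's y.
- lip_edge (a point): Middle of the lip's inner lower edge, fixed to the case at its x = +80, y = 0, z = 55 mm. The lip is a level steel strip 4 mm thick (z 55 to 59 mm) that reaches over the case from x = 80 to 104 mm.
- hinge (a joint): Angle of the cover, rad: 0 = lying flat on the case, 1.57 = standing upright over the hinge wall, stop at 1.95 leaning back away from the lip. The hinge is springy (0.25 N m/rad about 1.6 rad, friction 0.06 N m): starts between 1.3 and 1.8 and springs back up if let go untucked. Holding it flat takes about 2 to 4 N at the recess; under the lip it rises only about 0.02 rad.
- tuck (a joint): How far the cover has been slid on its hinge leaf, m, in the cover's own plane away from the hinge: 0 = drawn back, 0.018 = stop, tongue fully home. Friction 1 N, no spring. At 0 the tongue of the flat cover ends 5 mm short of the lip's edge, at 0.018 it is 13 mm beneath it.
- recess (a point): Centre of the floor of the finger recess in the cover's outer face, 93 mm from the hinge axis (plus the tuck value). The recess is a rectangle 56 mm (from hinge towards lip) x 90 mm (along the hinge) and 6 mm deep; its floor is aluminium. With the cover flat the floor is at 52 mm above the bench and the plywood face at 58 mm. The recess's wall nearest the tongue is a good thing to push against.
- tongue_edge (a point): Middle of the cover's free edge: end of the aluminium tongue (110 mm wide, 30 mm long past the plywood), top side, 165 mm from the hinge axis (plus the tuck value); flat it lies 52 mm above the bench, 3 mm below the underside of the lip.
- face: The cover's outer face: aluminium sheet with 6 mm plywood, 160 mm along the hinge, with the finger recess. It faces away from the lip when the cover stands and up when it lies flat. The cover as a whole is 10 mm thick (tongue 4 mm) and weighs about 0.16 kg. Origin on the hinge axis (at tuck 0), x towards the tongue, z out of the outer face.
- lining: The cover's inner cork lining, on the side opposite the face: the outer face and the lining must not be pressed at once. Same origin and axes as the face.
- boxwood: Loose boxwood modelling tool, 150 mm long, 10 mm thick, lying in the case. Origin beneath it near the middle. Leave alone.
- rib: Loose steel rib (scraper plate), 100 x 45 x 4 mm, lying in the case. Leave alone.
- cup: White cup, 72 mm across, 85 mm high, beside the case; origin under its foot. Leave alone.
- lump: Lump of grey clay, 85 x 60 x 47 mm, beyond the lip; origin under it. Leave alone.
- block: Wooden block, 90 x 45 x 45 mm, beside the case; origin under it. Leave alone.

How it is judged:
By the outcome, as a careful person would: the job done as asked, in the order asked, and still so for the second after the job is handed in, with the robot touching nothing.
It also fails if it takes over 38 s, if anything falls off the work surface, if the arm or the gripper's body presses on something with over 40 N, if the wrist force passes 120 N, or if a joint passes its speed limit or range.

## Robot

A 6-joint arm with a two-finger parallel gripper is mounted at the origin on the work surface. World frame = base frame: x ahead of the robot, y to its left, z up, the work surface at z = 0. Lengths are in mm, angles in rad, forces in N, time in s.
With the tool pointing down it reaches from about 350 to 875 mm from the base axis. Payload 4.2 kg.
Tool frame: the origin (TCP) lies on the mounting face of the last link; the fingertips stand 173 mm ahead of it and the grasp point (between the pads) lies 155 mm ahead of it; z points along the fingers, y is the direction in which the jaws open and shut (so a half turn about z gives the same grasp; the last joint's range is limited). The gripper opens to 85 mm and grips with 20 to 120 N. Pads are 22 mm wide; open, the fingers measure 114 mm over their backs; the gripper's body (76 mm by 85 mm) begins 54 mm behind the grasp point. The pads swing forward as they close: fully open they stand 13 mm farther back than shut.
Start: joints at [1.595, 0.385, 0.008, 0, -1.194, -0.259], TCP at [145.374, 607.838, 404.712] pointing down, gripper open.
Joint ranges: [-3.14, 3.14], [-1.21, 2.06], [-1.07, 1.41], [-3.16, 2.05], [-2.99, -0.16], [-3.1, 3.1]. Speed limits (rad/s): [2.79, 2.79, 3.14, 3.14, 3.14, 3.14].

## Interface

Orientations are given as a unit quaternion [x, y, z, w].
In Python, from bench import arm gives the robot as it stands. The module is installed in compiled form; this text tells all that it offers.
- The arm moves only by the tool play_rows, never from a script. Its argument "moves" is a list of rows, each a list of 3 entries, a list of its own where there are three numbers: the shift along the world's x, y, z in units of 30 cm (1.0 is 30 cm), then the turn about the world's z in units of 30 degrees (1.0 is 30 degrees), then the gripper's target within -1 to 1 (shut at 1, half-way at 0, fully open at -1). In form: [[[x, y, z], turn, jaw], ...]. A call has 1 to 12 rows; each row is the pose to reach, as a shift and turn from the pose measured when the call began; what a row does not reach only later rows make up. A row lasts 1/8 s, in which the tool goes at most 62.5 mm and 10.7 degrees, less where a joint would pass 70% of its speed; a pose out of reach is approached as far as the arm can. A call with a number of a shift or a turn outside -1 to 1 is refused whole. A call with a gripper value outside its range is refused whole. The fingers move at their own pace and stop on an object; the grip force is fixed at half the most. Time passes only in rows, so rows that repeat a pose let the fingers close. It gives the time, the measured TCP pose, the force and the opening at its end, in the units of the state.
- arm.read_state(): the state, without advancing time (a new reading comes with each control period).
- arm.get_image(name): name is "scene" or "top" or "wrist"; returns a dict with "pixels" (400x640x3 uint8, red, green, blue), "vfov" (degrees; the focal length in pixels is half the picture's height over the tangent of half this angle, whatever the lens; pixels are square), "cx", "cy" (the principal point, pixels), "xyz" and "rotation" of the camera in the world. Camera axes: x right, y up, looking along -z (the intrinsics and any distortion apply to the point x, -y, -z); pixel columns grow to the right and rows downward; lengths in mm; the calibration is good to about 2 mm. A picture is of the moment at which its call begins. There is no depth.
- arm.job_done(): hands the job in, once; it reports no verdict.
Trained networks look in a picture, given as the dict that the camera call returned (one of the last four; its "shot" number tells which), for a name from the list of things; names that differ only in an ending like _2 or _b are one class to them, and where a whole thing is asked for, a point or a joint stands for the part that bears it (a point fixed in the world has none). Each returns a list of dicts, best first, with "conf" (0 to 1); they miss things now and then, are a little off and sometimes report something else, mostly with a low value. They report only what shows in the picture. A call takes as long as a camera call.
- arm.look_for(name, picture): "centre" ([x, y, z] in mm, in world coordinates, good to about 4 mm: the middle of the surface that is visible of it).
The state is a dict: "clock": time; "joints": joint angles; "joint_vel": joint speeds; "joint_efforts": joint torques, N m; "position": TCP position; "ee_rot": TCP orientation; "contact_force": force on the tool from outside, world axes, zero at the start; "wrist_torque": the same for the moment, N m; "gripper_width": finger opening in mm.
Only numpy, scipy, OpenCV 4.12 (cv2) and the standard library are available. Lean on these libraries where they do the work, as an engineer would, in place of code of your own. Each camera call takes 0.05 s, during which the arm holds its last target.

## Working session

There is one attempt and no reset: what is moved stays moved. The work goes in short steps, Python scripts to look and compute and a tool call to move; the robot and the scene stay as the last step left them, time stands still between calls to the robot, and variables do not carry over. Pictures are saved under pics/ and viewed, and the job is handed in when it is done.

Besides the shell and the picture viewer there is one more tool, called after ">>>" by a JSON object that holds its "api" and its "payload". play_rows: Moves the arm, as the interface text tells. Shifts and turns lie within -1 to 1; 1 stands for 30 cm of shift or 30 degrees of turn. Its arguments: {"type":"object","properties":{"moves":{"type":"array"}},"required":["moves"]}

```bash
mkdir -p pics
cat > h.py <<'E'
import numpy as np, cv2
from bench import arm
def shot(cam,fn=None):
    p=arm.get_image(cam)
    if fn: cv2.imwrite('pics/'+fn,np.ascontiguousarray(p['pixels'][:,:,::-1]))
    return p
def proj(p,X):
    R=np.array(p['rotation']); 
    if R.shape!=(3,3):
        from scipy.spatial.transform import Rotation as Ro
        R=Ro.from_quat(R).as_matrix()
    c=R.T@(np.array(X,float)-np.array(p['xyz']))
    f=200/np.tan(np.radians(p['vfov']/2))
    return p['cx']+f*c[0]/-c[2], p['cy']-f*c[1]/-c[2]
E
python3 - <<'E'
from h import *
s=arm.read_state(); print({k:np.round(v,3) for k,v in s.items()})
for c in ['scene','top','wrist']:
    p=shot(c,c+'0.png'); print(c,{k:v for k,v in p.items() if k!='pixels'})
    for n in ['case','hinge_mid','lip_edge','recess','tongue_edge','face','lining','cup','block','lump','boxwood','rib']:
        r=arm.look_for(n,p); 
        print(c,n,[(np.round(d['centre']).tolist(),round(d['conf'],2)) for d in r[:2]])
print(arm.read_state()['clock'])
E
```

```text
{'clock': np.float64(0.0), 'joints': array([ 1.595,  0.386,  0.007, -0.   , -1.194, -0.259]), 'joint_vel': array([ 0.   , -0.001, -0.001, -0.   , -0.001,  0.   ]), 'joint_efforts': array([ 0.0000e+00, -3.9229e+01,  1.8839e+01,  4.1860e+00, -5.0000e-03,
       -0.0000e+00]), 'position': array([145.323, 607.665, 403.629]), 'ee_rot': array([ 0.993, -0.117, -0.   ,  0.001]), 'contact_force': array([-0.049,  0.065,  0.244]), 'wrist_torque': array([-0.028, -0.013,  0.03 ]), 'gripper_width': np.float64(85.583)}
scene {'vfov': 51.521054753299154, 'cx': 313.87204912776696, 'cy': 208.28989566055998, 'xyz': array([1251.87295549, -205.58575317,  859.83437504]), 'rotation': array([0.30235486, 0.20094364, 0.49867238, 0.78710168]), 'shot': 1}
scene case [([500.0, 172.0, 48.0], 0.72)]
scene hinge_mid [([547.0, 194.0, 18.0], 0.74), ([502.0, 171.0, 45.0], 0.66)]
scene lip_edge [([500.0, 172.0, 47.0], 0.94)]
scene recess [([483.0, 187.0, 149.0], 0.84), ([478.0, 188.0, 136.0], 0.37)]
scene tongue_edge [([479.0, 187.0, 142.0], 0.74)]
scene face [([488.0, 179.0, 182.0], 0.47)]
scene lining [([484.0, 187.0
[... 798 characters left out ...]
 177.0], 0.26)]
top cup [([644.0, 305.0, 49.0], 0.96)]
top block [([498.0, -12.0, 44.0], 0.65), ([473.0, 191.0, 172.0], 0.65)]
top lump [([704.0, 95.0, 36.0], 0.74), ([476.0, 189.0, 180.0], 0.73)]
top boxwood [([574.0, 172.0, 15.0], 0.8)]
top rib [([535.0, 113.0, 12.0], 0.62)]
wrist {'vfov': 67.34673883415046, 'cx': 319.23335830760453, 'cy': 198.88034626917573, 'xyz': array([215.8557043 , 590.07426198, 374.32999405]), 'rotation': array([ 0.08958514, -0.11373884,  0.77723432, -0.61232735]), 'shot': 3}
wrist case []
wrist hinge_mid []
wrist lip_edge []
wrist recess []
wrist tongue_edge []
wrist face []
wrist lining []
wrist cup []
wrist block []
wrist lump []
wrist boxwood []
wrist rib []
1.95
```

View pics/scene0.png

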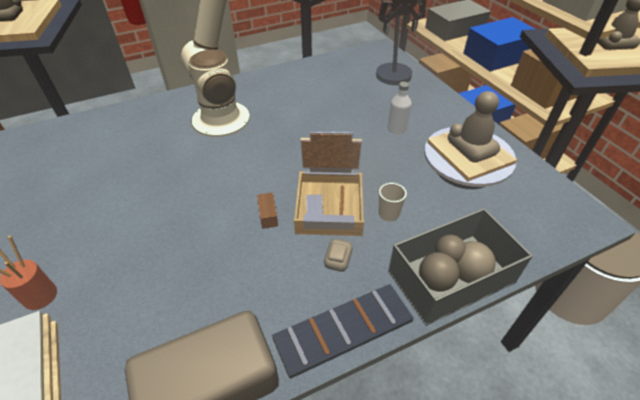

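View pics/top0.png

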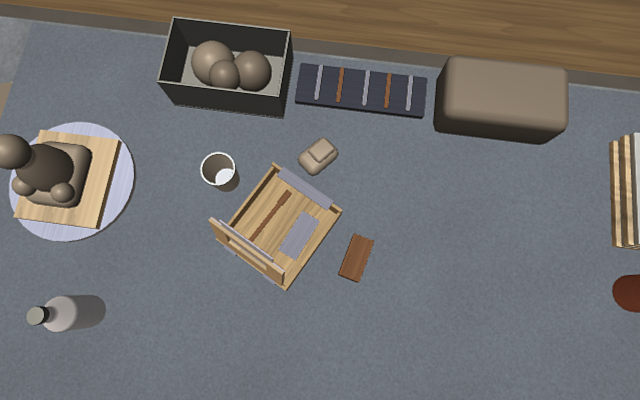

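Run:
```python
import cv2
im=cv2.imread('pics/top0.png')[150:300,200:360]; cv2.imwrite('pics/topz.png',cv2.resize(im,None,fx=5,fy=4*1.0,interpolation=cv2.INTER_CUBIC)[:600])
im=cv2.imread('pics/scene0.png')[120:245,285:415]; cv2.imwrite('pics/scenez.png',cv2.resize(im,None,fx=4,fy=4,interpolation=cv2.INTER_CUBIC))
```

```text
(no output)
```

View pics/topz.png

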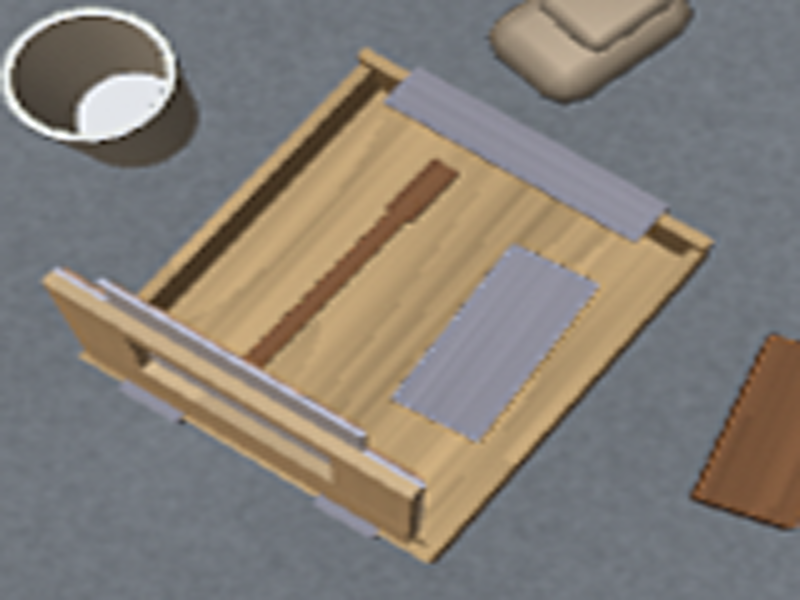

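View pics/scenez.png

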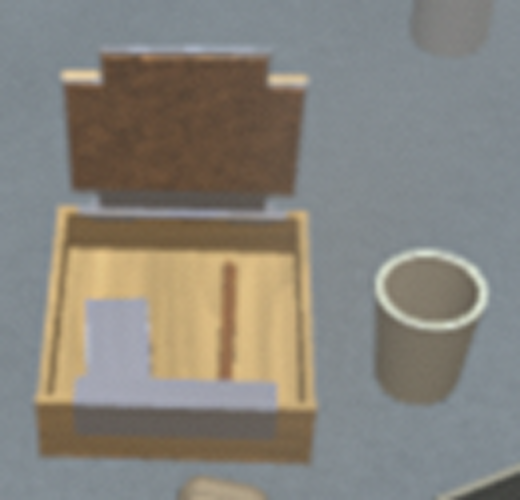

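```bash
cat > fit.py <<'E'
from h import *
from scipy.optimize import least_squares
from scipy.spatial.transform import Rotation as Ro
P={'top':dict(vfov=52.88821619857288,cx=318.22592,cy=199.24102,xyz=[422.256,53.363,869.0315],rotation=[ 0.0862488 , -0.07255425, -0.65465912,  0.74747473]),
'scene':dict(vfov=51.521054753,cx=313.872,cy=208.29,xyz=[1251.873,-205.586,859.834],rotation=[0.30235486, 0.20094364, 0.49867238, 0.78710168])}
obs=[('top',(80,65,59),(387,101)),('top',(80,-65,59),(638,241)),('top',(104,65,59),(415,68)),('top',(104,-65,59),(668,208)),
('top',(100,90,45),(365,50)),('top',(100,-90,45),(712,243)),('top',(-100,-90,45),(432,562)),
('top',('c',135,-80,10),(413,490)),('top',('c',135,80,10),(45,278)),('top',('c',165,-55,4),(363,445)),('top',('c',165,55,4),(98,284)),
('scene',(100,-90,45),(40,402)),('scene',(100,90,45),(315,402)),('scene',(-100,-90,45),(60,208)),('scene',(-100,90,45),(308,212)),
('scene',(100,-90,0),(40,455)),('scene',(100,90,0),(310,462)),('scene',('c',165,-55,4),(100,50)),('scene',('c',165,55,4),(270,49)),
('scene',(80,-65,59),(78,378)),('scene',(80,65,59),(276,382)),('scene',('c',135,-80,10),(62,73)),('scene',('c',135,80,10),(308,77))]
def world(q,X):
    x,y,w,t=q
    if X[0]=='c':
        _,r,yy,h=X; X=(-90+r*np.cos(t)-h*np.sin(t),yy,48+r*np.sin(t)+h*np.cos(t))
    return np.array([x+X[0]*np.cos(w)-X[1]*np.sin(w),y+X[0]*np.sin(w)+X[1]*np.cos(w),X[2]])
def pix(c,z): return (z[0]/5+200,z[1]/4+150) if c=='top' else (z[0]/4+285,z[1]/4+120)
def res(q,o=obs): return np.concatenate([np.subtract(proj(P[c],world(q,X)),pix(c,z)) for c,X,z in o])
if __name__=='__main__':
  for o in [obs,[a for a in obs if a[0]=='top'],[a for a in obs if a[0]=='scene']]:
    r=least_squares(res,[550,150,-.5,1.5],args=(o,),loss='soft_l1'); print(np.round(r.x,3),r.cost)
    print(np.round(res(r.x,o).reshape(-1,2),1).tolist())
  q=least_squares(res,[550,150,-.5,1.5],loss='soft_l1').x
  for n,X in dict(hinge=(-90,0,48),lip=(80,0,55),recess=('c',93,0,4),recess_flat=(3,0,52),tongue=('c',165,0,4)).items(): print(n,np.round(world(q,X),1))
E
python3 fit.py
```

```text
[ 5.45583e+02  1.56006e+02 -4.85000e-01  1.38700e+00] 17.35211427620816
[[-1.4, -0.4], [-0.8, -0.2], [-0.2, -1.1], [-0.2, -1.3], [-0.0, 0.4], [-0.5, -0.3], [-1.3, 0.0], [-0.5, 1.9], [-1.0, 0.6], [-0.3, -2.4], [-0.2, -0.8], [-1.6, 2.5], [-0.5, 4.5], [-0.9, -1.2], [-0.9, -0.8], [-0.7, 0.2], [-0.5, 0.5], [-1.0, -0.0], [-0.3, 1.0], [-1.1, -0.6], [-0.3, -0.2], [-0.5, 0.2], [-0.9, 0.3]]
[ 5.45188e+02  1.54764e+02 -4.86000e-01  1.39000e+00] 5.274383297645088
[[-0.8, -0.1], [-0.3, 0.1], [0.4, -0.8], [0.4, -1.0], [0.6, 0.7], [0.1, 0.0], [-0.8, 0.3], [0.0, 2.4], [-0.5, 1.0], [0.2, -1.9], [0.3, -0.3]]
[ 5.45745e+02  1.58154e+02 -4.83000e-01  1.39100e+00] 7.276217823748351
[[-0.7, 2.3], [0.3, 4.2], [-0.3, -1.3], [-0.3, -1.0], [0.1, 0.1], [0.3, 0.2], [-0.2, -0.4], [0.4, 0.6], [-0.3, -0.8], [0.5, -0.5], [0.3, -0.1], [-0.2, -0.1]]
hinge [466. 198.  48.]
lip [616.4 118.7  55. ]
recess [477.5 191.9 140.2]
recess_flat [548.2 154.6  52. ]
tongue [489.2 185.7 210.9]
```

>>> {"api": "play_rows", "payload": {"moves": [[[0.14,-0.15,0],-0.16,1],[[0.28,-0.3,0],-0.32,1],[[0.42,-0.45,0],-0.48,1],[[0.56,-0.6,0],-0.48,1],[[0.7,-0.75,0],-0.48,1],[[0.84,-0.9,0],-0.48,1],[[0.93,-1.0,0],-0.48,1],[[0.93,-1.0,0],-0.48,1]]}}

```text
clock: 2.95
position: [425.7, 305.9, 404.8]
ee_rot: [0.97, -0.243, 0.0, -0.0]
contact_force: [0.2, -0.2, 0.0]
gripper_width: 0.2
```

>>> {"api": "play_rows", "payload": {"moves": [[[0,-0.15,-0.06],0,1],[[0,-0.29,-0.13],0,1],[[0,-0.29,-0.186],0,1],[[0,-0.29,-0.186],0,1],[[0,-0.29,-0.186],0,1]]}}

```text
clock: 3.58
position: [425.8, 219.9, 349.8]
ee_rot: [0.97, -0.242, 0.001, -0.001]
contact_force: [-0.5, -0.7, -0.7]
gripper_width: -0.2
```

```bash
cat > plan.py <<'E'
from h import *; from fit import world
q=[545.5,156,-.485,1.387]
def cs(pos):
    d=np.array(pos[:2])-q[:2]; c,s=np.cos(q[2]),np.sin(q[2])
    return d@[c,s], d@[-s,c], pos[2]-173
def tip(u,v,z): w=world(q,(u,v,z)); return w+[0,0,173]
E
python3 - <<'E'
from plan import *
s=arm.read_state(); p0=s['position']; print(s['clock'],p0,cs(p0),s['contact_force'])
shot('scene','s1.png')
for t,r,h in [(1.5,130,10),(1.387,130,10),(1.25,130,10),(1.1,125,10),(.95,118,9),(.8,106,7),(.65,102,5),(.5,101,4),(.35,101,4),(.2,101,4),(.1,101,4),(0,101,4)]:
    X=-90+r*np.cos(t)-h*np.sin(t); Z=48+r*np.sin(t)+h*np.cos(t)
    print(t,np.round([X-11,Z]),np.round((tip(X-11,0,Z)-p0)/300,3))
E
```

```text
3.575 [425.83336154 219.87525075 349.78670951] (np.float64(-135.64525314876025), np.float64(0.7192470140027142), np.float64(176.78670950569136)) [-0.49270233 -0.72910487 -0.66442804]
1.5 [-102.  178.] [ 0.099 -0.055  0.005]
1.387 [-87. 178.] [ 0.142 -0.078  0.003]
1.25 [-69. 175.] [ 0.194 -0.105 -0.008]
1.1 [-53. 164.] [ 0.242 -0.13  -0.043]
0.95 [-40. 149.] [ 0.282 -0.151 -0.092]
0.8 [-32. 129.] [ 0.304 -0.163 -0.16 ]
0.65 [-23. 114.] [ 0.332 -0.177 -0.21 ]
0.5 [-14. 100.] [ 0.357 -0.191 -0.256]
0.35 [-7. 86.] [ 0.377 -0.201 -0.301]
0.2 [-3. 72.] [ 0.391 -0.209 -0.349]
0.1 [-1. 62.] [ 0.396 -0.212 -0.382]
0 [ 0. 52.] [ 0.399 -0.213 -0.416]
```

View pics/s1.png

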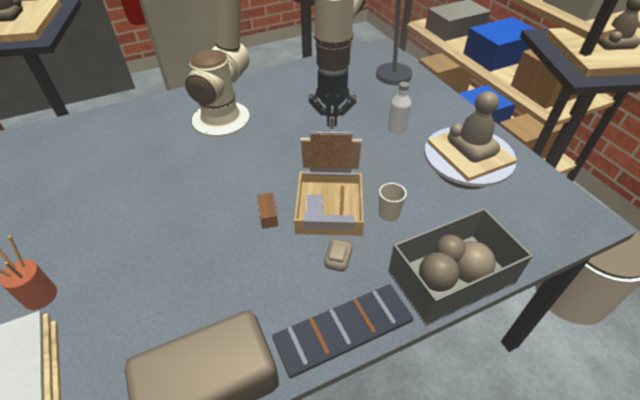

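>>> {"api": "play_rows", "payload": {"moves": [[[0.06,-0.03,0.003],0,1],[[0.1,-0.055,0.003],0,1],[[0.142,-0.078,0.003],0,1],[[0.17,-0.092,-0.003],0,1],[[0.194,-0.105,-0.008],0,1],[[0.22,-0.118,-0.025],0,1],[[0.242,-0.13,-0.043],0,1],[[0.264,-0.141,-0.066],0,1],[[0.282,-0.151,-0.092],0,1],[[0.282,-0.151,-0.092],0,1]]}}

```text
clock: 4.88
position: [510.5, 174.2, 320.9]
ee_rot: [0.97, -0.243, -0.0, 0.0]
contact_force: [-1.7, 0.3, -1.5]
gripper_width: 0.1
```

Run:
```python
from plan import *
s=arm.read_state(); p0=s['position']; print(s['clock'],p0,cs(p0),s['contact_force'])
p=shot('scene','s2.png');shot('top','t2.png')
a=cv2.imread('pics/s2.png')[100:250,260:420];b=cv2.imread('pics/t2.png')[130:330,180:380]
cv2.imwrite('pics/c2.png',np.hstack([cv2.resize(a,(400,375)),cv2.resize(b,(375,375))]))
for t,r,h in [(.95,118,9),(.8,106,7),(.65,102,5),(.5,101,4),(.35,101,4),(.2,101,4),(.1,101,4),(0,101,4)]:
    X=-90+r*np.cos(t)-h*np.sin(t); Z=48+r*np.sin(t)+h*np.cos(t)
    print(t,np.round([X-11,Z]),np.round((tip(X-11,0,Z)-p0)/300,3))
```

```text
4.875 [510.45746993 174.22922841 320.94825598] (np.float64(-39.49986718017747), np.float64(-0.21017874312516116), np.float64(147.94825598464587)) [-1.71767632  0.3207059  -1.4858291 ]
0.95 [-40. 149.] [-0.     0.001  0.004]
0.8 [-32. 129.] [ 0.022 -0.011 -0.063]
0.65 [-23. 114.] [ 0.049 -0.025 -0.114]
0.5 [-14. 100.] [ 0.075 -0.039 -0.16 ]
0.35 [-7. 86.] [ 0.095 -0.049 -0.205]
0.2 [-3. 72.] [ 0.109 -0.056 -0.253]
0.1 [-1. 62.] [ 0.114 -0.059 -0.286]
0 [ 0. 52.] [ 0.117 -0.061 -0.32 ]
```

View pics/c2.png

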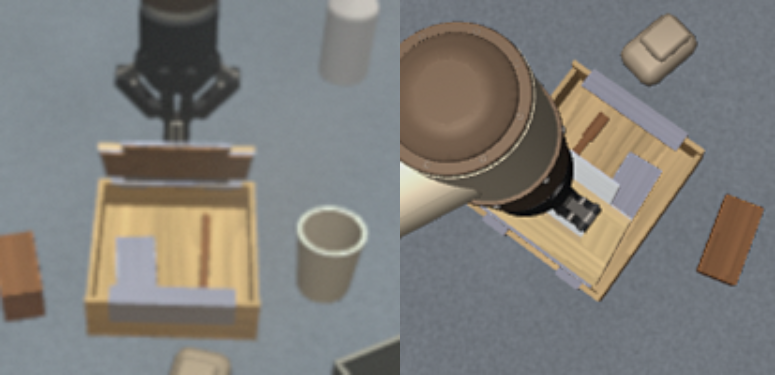

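>>> {"api": "play_rows", "payload": {"moves": [[[0.011,-0.006,-0.032],0,1],[[0.022,-0.011,-0.063],0,1],[[0.036,-0.018,-0.09],0,1],[[0.049,-0.025,-0.114],0,1],[[0.062,-0.032,-0.137],0,1],[[0.075,-0.039,-0.16],0,1],[[0.086,-0.044,-0.183],0,1],[[0.095,-0.049,-0.205],0,1],[[0.103,-0.053,-0.229],0,1],[[0.108,-0.056,-0.253],0,1],[[0.112,-0.059,-0.28],0,1],[[0.112,-0.059,-0.286],0,1]]}}

```text
clock: 6.48
position: [544.0, 156.8, 235.3]
ee_rot: [0.97, -0.242, 0.0, -0.0]
contact_force: [2.5, -0.2, 4.7]
gripper_width: -0.2
```

Run:
```python
from plan import *
s=arm.read_state(); p0=s['position']; print(s['clock'],p0,cs(p0),s['contact_force'])
p=shot('scene','s3.png');shot('top','t3.png')
a=cv2.imread('pics/s3.png')[100:250,260:420];b=cv2.imread('pics/t3.png')[130:330,180:380]
cv2.imwrite('pics/c3.png',np.hstack([cv2.resize(a,(400,375)),cv2.resize(b,(375,375))]))
```

```text
6.475 [544.01424279 156.7608238  235.26226229] (np.float64(-1.6691146007894755), np.float64(-0.019590680141950017), np.float64(62.26226228690345)) [ 2.50314672 -0.16067684  4.69630909]
```

View pics/c3.png

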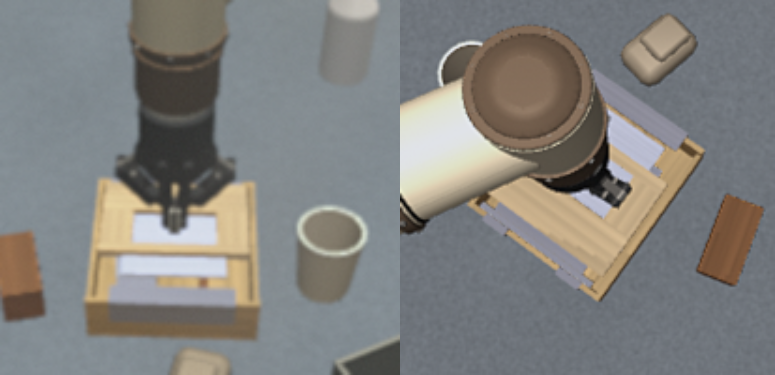

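>>> {"api": "play_rows", "payload": {"moves": [[[0,0,-0.015],0,1],[[0,0,-0.03],0,1],[[0,0,-0.036],0,1],[[0,0,-0.036],0,1]]}}

```text
clock: 7.08
position: [543.9, 156.9, 224.8]
ee_rot: [0.97, -0.242, -0.0, -0.0]
contact_force: [1.2, -0.8, 3.9]
gripper_width: -0.1
```

>>> {"api": "play_rows", "payload": {"moves": [[[0,0,-0.004],0,1],[[0,0,-0.007],0,1],[[0,0,-0.007],0,1]]}}

```text
clock: 7.45
position: [544.0, 157.0, 223.7]
ee_rot: [0.97, -0.242, 0.0, -0.0]
contact_force: [1.5, 0.8, 11.3]
gripper_width: 0.2
```

>>> {"api": "play_rows", "payload": {"moves": [[[0.018,-0.01,-0.004],0,1],[[0.037,-0.02,-0.004],0,1],[[0.056,-0.029,-0.004],0,1],[[0.074,-0.039,-0.004],0,1],[[0.074,-0.039,-0.004],0,1]]}}

```text
clock: 8.07
position: [565.0, 145.6, 222.9]
ee_rot: [0.97, -0.242, -0.002, 0.0]
contact_force: [-3.4, 2.1, 10.5]
gripper_width: 0.1
```

Run:
```python
from plan import *
s=arm.read_state(); p0=s['position']; print(s['clock'],p0,cs(p0),s['contact_force'])
p=shot('scene','s4.png');shot('top','t4.png')
a=cv2.imread('pics/s4.png')[100:250,260:420];b=cv2.imread('pics/t4.png')[130:330,180:380]
cv2.imwrite('pics/c4.png',np.hstack([cv2.resize(a,(400,375)),cv2.resize(b,(375,375))]))
```

```text
8.075 [564.9767229  145.58057862 222.91548619] (np.float64(22.08819018657509), np.float64(-0.1375900538400126), np.float64(49.915486186820715)) [-3.43734268  2.14519005 10.4686326 ]
```

View pics/c4.png

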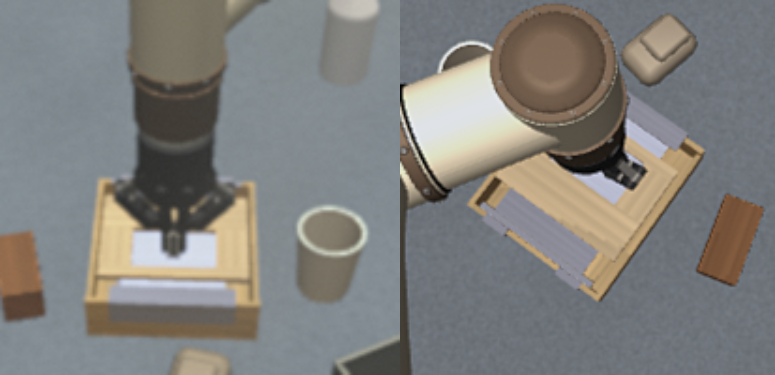

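>>> {"api": "play_rows", "payload": {"moves": [[[0.012,-0.006,-0.003],0,1],[[0.024,-0.013,-0.003],0,1],[[0.036,-0.019,-0.003],0,1],[[0.047,-0.025,-0.003],0,1],[[0.053,-0.028,-0.003],0,1],[[0.053,-0.028,-0.003],0,1]]}}

```text
clock: 8.93
position: [579.0, 137.7, 222.1]
ee_rot: [0.97, -0.242, -0.004, 0.001]
contact_force: [-4.5, 3.9, 10.6]
gripper_width: -0.3
```

Run:
```python
from plan import *
s=arm.read_state(); p0=s['position']; print(s['clock'],p0,cs(p0),s['contact_force'])
p=shot('scene','s5.png');shot('top','t5.png')
a=cv2.imread('pics/s5.png')[100:250,260:420];b=cv2.imread('pics/t5.png')[130:330,180:380]
cv2.imwrite('pics/c5.png',np.hstack([cv2.resize(a,(400,375)),cv2.resize(b,(375,375))]))
```

```text
8.925 [578.95031634 137.66606453 222.13611017] (np.float64(38.14009088716208), np.float64(-0.6247563260247164), np.float64(49.13611017237258)) [-4.45375036  3.88490903 10.56529096]
```

View pics/c5.png

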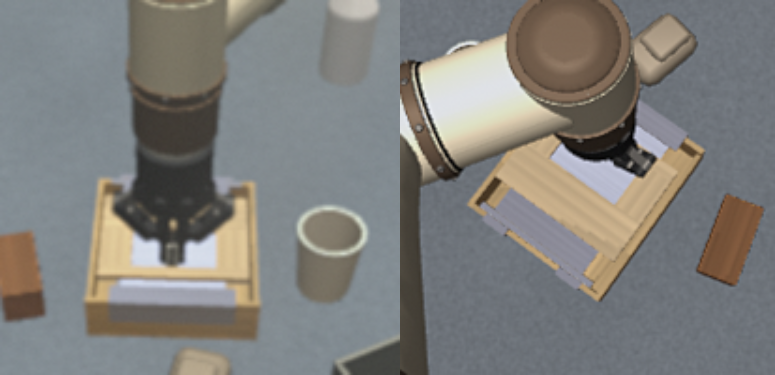

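Run:
```python
from fit import *
q=[545.2,155,-.486,0]; qs=[545.7,158.1,-.483,0]
for c,fn,x0,y0,w,hh,Q in [('scene','s5.png',285,155,85,85,qs),('top','t5.png',210,160,140,140,q)]:
    im=cv2.imread('pics/'+fn); f=8 if c=='scene' else 4
    z=cv2.resize(im[y0:y0+hh,x0:x0+w],None,fx=f,fy=f,interpolation=cv2.INTER_CUBIC)
    for tk,col in [(0,(0,0,255)),(9,(0,255,0)),(18,(255,0,0))]:
        for r,h,ys in [(135,10,(-80,80)),(121,10,(-45,45)),(65,10,(-45,45))]:
            a,b=[((np.array(proj(P[c],world(Q,('c',r+tk,y,h))))-[x0,y0]+.5)*f).astype(int) for y in ys]
            cv2.line(z,tuple(map(int,a)),tuple(map(int,b)),col,1)
    z=z[:600]; cv2.imwrite(f'pics/o_{c}.png',z); print(z.shape)
```

```text
(600, 680, 3)
(560, 560, 3)
```

View pics/o_scene.png

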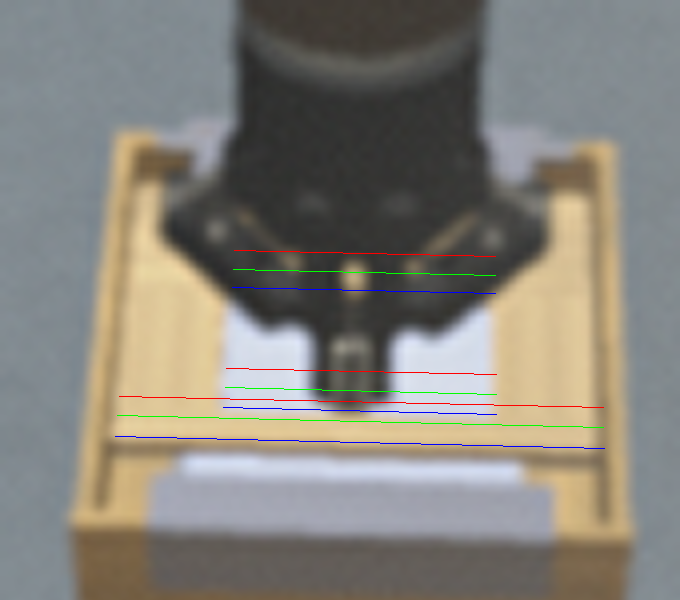

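View pics/o_top.png

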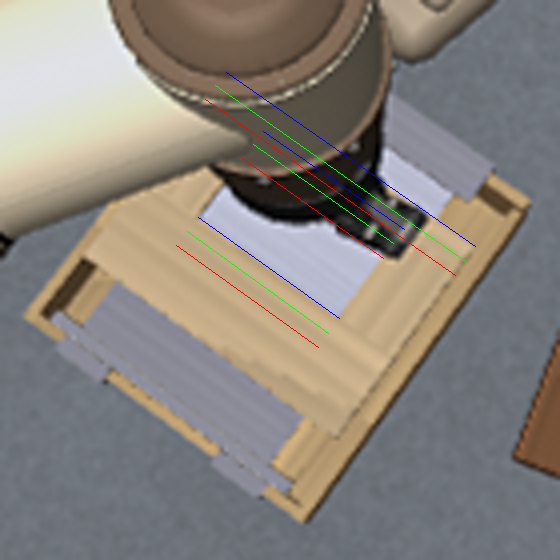

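>>> {"api": "play_rows", "payload": {"moves": [[[0.006,-0.003,-0.002],0,1],[[0.012,-0.006,-0.002],0,1],[[0.014,-0.007,-0.002],0,1],[[0.014,-0.007,-0.002],0,1]]}}

```text
clock: 9.52
position: [581.0, 136.4, 221.7]
ee_rot: [0.97, -0.243, -0.007, 0.002]
contact_force: [-6.3, 4.3, 11.8]
gripper_width: 0.3
```

>>> {"api": "play_rows", "payload": {"moves": [[[0.012,-0.006,-0.002],0,1],[[0.024,-0.012,-0.002],0,1],[[0.024,-0.012,-0.002],0,1]]}}

```text
clock: 9.9
position: [583.3, 134.9, 220.2]
ee_rot: [0.97, -0.243, -0.014, 0.003]
contact_force: [-16.4, 14.0, 14.4]
gripper_width: -0.1
```

>>> {"api": "play_rows", "payload": {"moves": [[[0.018,-0.009,0.006],0,1],[[0.014,-0.007,0.012],0,1],[[0.006,-0.003,0.018],0,1],[[-0.006,0.003,0.022],0,1],[[-0.015,0.008,0.035],0,1],[[-0.015,0.008,0.12],0,1],[[-0.015,0.008,0.25],0,1],[[-0.1,0.15,0.45],0,1],[[-0.25,0.3,0.55],0,1],[[-0.4,0.45,0.6],0,1],[[-0.5,0.6,0.6],0,1],[[-0.5,0.6,0.6],0,1]]}}

```text
clock: 11.4
position: [431.1, 316.4, 400.1]
ee_rot: [0.97, -0.242, -0.014, 0.003]
contact_force: [0.2, -0.3, -0.8]
gripper_width: -0.3
```

Run:
```python
from fit import *
s=arm.read_state(); print(s['clock'],s['position'],s['contact_force'])
q=[545.2,155,-.486,0]; qs=[545.7,158.1,-.483,0]
for c,x0,y0,w,hh,Q in [('scene',285,155,85,85,qs),('top',210,160,140,140,q)]:
    p=shot(c,c+'6.png'); im=cv2.imread('pics/'+c+'6.png'); f=7 if c=='scene' else 4
    z=cv2.resize(im[y0:y0+hh,x0:x0+w],None,fx=f,fy=f,interpolation=cv2.INTER_CUBIC)
    for tk,col in [(0,(0,0,255)),(18,(255,0,0))]:
        for r,h,ys in [(135,10,(-80,80)),(121,10,(-45,45)),(65,10,(-45,45))]:
            a,b=[((np.array(proj(P[c],world(Q,('c',r+tk,y,h))))-[x0,y0]+.5)*f).astype(int) for y in ys]
            cv2.line(z,tuple(map(int,a)),tuple(map(int,b)),col,1)
    z=z[:600]; cv2.imwrite(f'pics/p_{c}.png',z)
    for n in ['recess','tongue_edge','cup','block','lump']: print(c,n,[(np.round(d['centre']).tolist(),round(d['conf'],2)) for d in arm.look_for(n,p)[:1]])
```

```text
11.4 [431.10053006 316.38177026 400.13006356] [ 0.18537628 -0.31608567 -0.84661221]
scene recess [([554.0, 150.0, 61.0], 0.96)]
scene tongue_edge [([553.0, 151.0, 55.0], 0.64)]
scene cup [([644.0, 294.0, 55.0], 0.77)]
scene block [([527.0, -15.0, 45.0], 0.69)]
scene lump [([733.0, 92.0, 31.0], 0.78)]
top recess []
top tongue_edge [([550.0, 156.0, 58.0], 0.63)]
top cup [([644.0, 303.0, 48.0], 0.76)]
top block [([499.0, -12.0, 43.0], 0.88)]
top lump [([541.0, 146.0, 57.0], 0.68)]
```

View pics/p_scene.png

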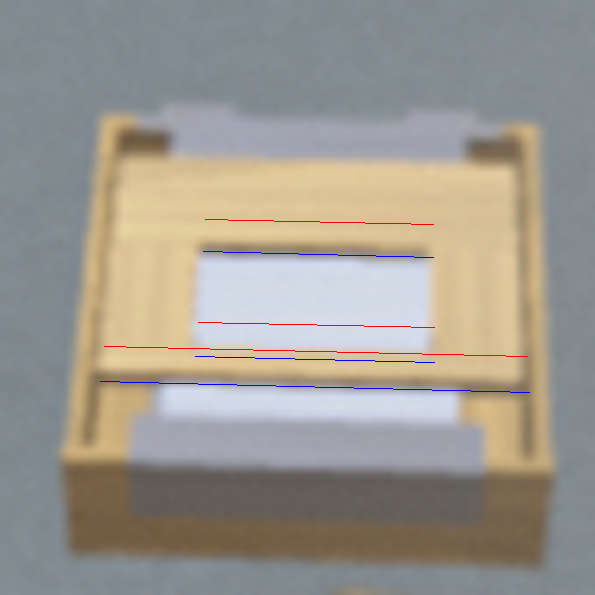

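View pics/p_top.png

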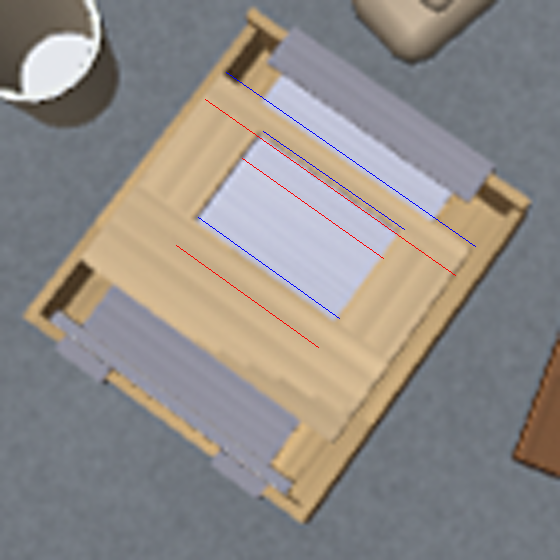

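Run:
```python
from fit import *
for c,Q in [('top',[545.2,155,-.486,.02]),('scene',[545.7,158.1,-.483,.02])]:
    im=cv2.imread(f'pics/{c}6.png').astype(np.float32)
    for name,r0,h in [('recess hinge edge',65,10),('plywood free edge',135,10),('hinge-end r?',20,10)][:2]:
        tk=np.arange(4,30,.5); prof=[]
        for t in tk:
            pts=np.array([proj(P[c],world(Q,('c',r0+t,y,h))) for y in np.linspace(-35,35,40)],np.float32)
            prof.append(cv2.remap(im,pts[None,:,0],pts[None,:,1],cv2.INTER_LINEAR)[0].mean(0)[0])
        g=np.gradient(np.array(prof)); i=np.argmax(np.abs(g)); print(c,name,'tuck~',tk[i],'slope',g[i].round(1)); print(np.round(prof[::3]).astype(int).tolist())
```

```text
top recess hinge edge tuck~ 15.5 slope 14.3
[138, 142, 144, 145, 143, 139, 133, 144, 184, 211, 218, 219, 217, 215, 214, 216, 216, 218]
top plywood free edge tuck~ 15.5 slope 13.3
[132, 135, 137, 140, 143, 142, 139, 153, 191, 215, 218, 216, 213, 216, 218, 217, 215, 217]
scene recess hinge edge tuck~ 22.5 slope 8.8
[152, 153, 154, 153, 149, 143, 135, 126, 116, 118, 134, 153, 178, 205, 223, 228, 231, 231]
scene plywood free edge tuck~ 21.5 slope 8.8
[168, 158, 151, 149, 149, 146, 139, 131, 124, 122, 134, 158, 184, 207, 224, 230, 231, 231]
```

Run:
```python
from fit import *
def prof(im,c,Q,pt,ys,ds):
    o=[]
    for d in ds:
        pts=np.array([proj(P[c],world(Q,pt(d,y))) for y in ys],np.float32)
        o.append(cv2.remap(im,pts[None,:,0],pts[None,:,1],cv2.INTER_LINEAR)[0].mean(0)[0])
    return np.array(o)
ds=np.arange(-8,8.01,.5)
def edge(o):
    g=np.gradient(o); i=np.argmax(abs(g)); return ds[i], g[i].round(1)
Qt=[545.2,155,-.486,0.]
for fn in ['top0','t4','t5','top6']:
    im=cv2.imread(f'pics/{fn}.png').astype(np.float32)
    print(fn,'lip inner',edge(prof(im,'top',Qt,lambda d,y:(80+d,y,59),np.linspace(-55,-35,20),ds)),
     'lip outer',edge(prof(im,'top',Qt,lambda d,y:(104+d,y,59),np.linspace(-55,-35,20),ds)),
     'hinge wall outer',edge(prof(im,'top',Qt,lambda d,y:(-100+d,y,45),np.linspace(-10,10,20),ds)))
    if fn!='top0':
      for th in (0,.02):
        Q=Qt[:3]+[th]; print('  th',th,'recess hinge edge d from 18:',edge(prof(im,'top',Q,lambda d,y:('c',83+d,y,10),np.linspace(-42,-20,20),ds)),
         'free edge',edge(prof(im,'top',Q,lambda d,y:('c',153+d,y,10),np.linspace(-52,-35,20),ds)))
```

```text
top0 lip inner (np.float64(0.0), np.float32(10.0)) lip outer (np.float64(0.0), np.float32(-5.2)) hinge wall outer (np.float64(2.5), np.float32(-7.7))
t4 lip inner (np.float64(-1.5), np.float32(-12.5)) lip outer (np.float64(0.0), np.float32(-5.0)) hinge wall outer (np.float64(6.5), np.float32(9.0))
  th 0 recess hinge edge d from 18: (np.float64(0.0), np.float32(13.9)) free edge (np.float64(-0.5), np.float32(12.3))
  th 0.02 recess hinge edge d from 18: (np.float64(0.0), np.float32(14.1)) free edge (np.float64(-0.5), np.float32(12.2))
t5 lip inner (np.float64(-1.5), np.float32(-12.6)) lip outer (np.float64(0.0), np.float32(-5.1)) hinge wall outer (np.float64(6.5), np.float32(9.0))
  th 0 recess hinge edge d from 18: (np.float64(0.0), np.float32(13.6)) free edge (np.float64(-1.0), np.float32(24.7))
  th 0.02 recess hinge edge d from 18: (np.float64(0.0), np.float32(13.7)) free edge (np.float64(-1.5), np.float32(24.4))
top6 lip inner (np.float64(-1.5), np.float32(-11.3)) lip outer (np.float64(0.0), np.float32(-5.3)) hinge wall outer (np.float64(6.5), np.float32(9.3))
  th 0 recess hinge edge d from 18: (np.float64(-2.5), np.float32(14.2)) free edge (np.float64(-2.5), np.float32(13.1))
  th 0.02 recess hinge edge d from 18: (np.float64(-2.5), np.float32(14.2)) free edge (np.float64(-2.5), np.float32(13.2))
```

>>> {"api": "play_rows", "payload": {"moves": [[[0.12,-0.14,0],0,1],[[0.24,-0.29,0],0,1],[[0.36,-0.43,0],0,1],[[0.48,-0.578,-0.1],0,1],[[0.481,-0.578,-0.25],0,1],[[0.481,-0.578,-0.4],0,1],[[0.481,-0.578,-0.45],0,1],[[0.481,-0.578,-0.45],0,1]]}}

```text
clock: 13.0
position: [578.3, 141.2, 264.8]
ee_rot: [0.97, -0.244, -0.014, 0.004]
contact_force: [0.1, -0.3, 1.0]
gripper_width: -0.1
```

>>> {"api": "play_rows", "payload": {"moves": [[[-0.01,0.006,-0.03],0,1],[[-0.01,0.006,-0.06],0,1],[[-0.01,0.006,-0.09],0,1],[[-0.01,0.006,-0.1],0,1],[[-0.01,0.006,-0.1],0,1]]}}

```text
clock: 13.62
position: [575.3, 142.9, 234.6]
ee_rot: [0.97, -0.244, -0.014, 0.004]
contact_force: [0.5, -0.3, -0.9]
gripper_width: -0.4
```

>>> {"api": "play_rows", "payload": {"moves": [[[0,0,-0.012],0,1],[[0,0,-0.02],0,1],[[0,0,-0.02],0,1]]}}

```text
clock: 14.0
position: [575.2, 142.9, 228.4]
ee_rot: [0.97, -0.244, -0.014, 0.004]
contact_force: [0.2, 0.3, 0.4]
gripper_width: -0.0
```

Run:
```python
from plan import *
s=arm.read_state(); print(s['clock'],s['position'],cs(s['position']),s['contact_force'])
p=shot('scene','s7.png');cv2.imwrite('pics/c7.png',cv2.resize(cv2.imread('pics/s7.png')[155:240,285:370],None,fx=7,fy=7,interpolation=cv2.INTER_CUBIC))
```

```text
14.0 [575.24676447 142.90173898 228.36311715] (np.float64(32.422736120066936), np.float64(2.2804868631048874), np.float64(55.36311715012559)) [0.23721758 0.3366487  0.40021825]
```

View pics/c7.png

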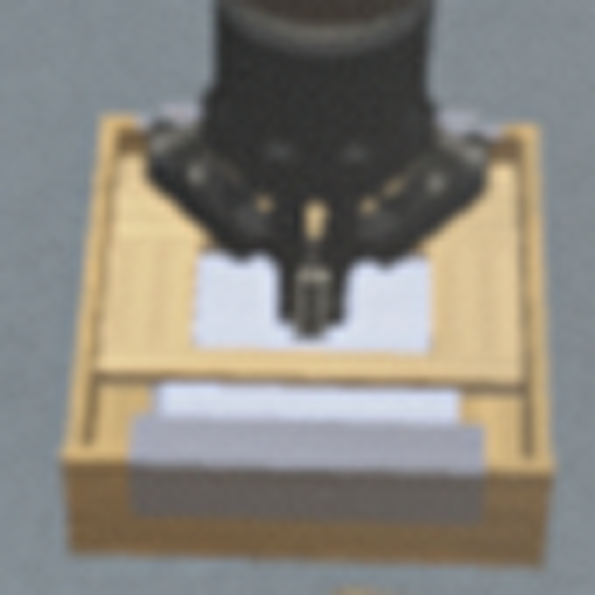

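>>> {"api": "play_rows", "payload": {"moves": [[[0.008,-0.004,0],0,1],[[0.016,-0.008,0],0,1],[[0.022,-0.012,0],0,1],[[0.028,-0.015,0],0,1],[[0.034,-0.018,0],0,1],[[0.038,-0.02,0],0,1],[[0.038,-0.02,0],0,1]]}}

```text
clock: 14.92
position: [585.0, 137.6, 227.7]
ee_rot: [0.97, -0.244, -0.017, 0.004]
contact_force: [-6.1, 5.3, 2.7]
gripper_width: 0.2
```

>>> {"api": "play_rows", "payload": {"moves": [[[0.012,-0.006,0.002],0,1],[[0.018,-0.009,0.003],0,1],[[0.018,-0.009,0.003],0,1]]}}

```text
clock: 15.3
position: [586.8, 136.4, 226.5]
ee_rot: [0.969, -0.245, -0.022, 0.005]
contact_force: [-12.5, 10.5, 1.2]
gripper_width: 0.0
```

>>> {"api": "play_rows", "payload": {"moves": [[[0.016,-0.008,0.006],0,1],[[0.014,-0.007,0.012],0,1],[[0.012,-0.006,0.018],0,1],[[0.01,-0.005,0.025],0,1],[[0.008,-0.004,0.04],0,1],[[0.006,-0.003,0.08],0,1],[[0,0,0.2],0,1],[[-0.1,0.12,0.4],0,1],[[-0.22,0.27,0.55],0,1],[[-0.36,0.42,0.6],0,1],[[-0.5,0.58,0.6],0,1],[[-0.5,0.6,0.6],0,1]]}}

```text
clock: 16.8
position: [435.0, 317.6, 409.1]
ee_rot: [0.97, -0.243, -0.021, 0.004]
contact_force: [0.2, -0.2, -1.0]
gripper_width: -0.1
```

```bash
cat > chk.py <<'E'
import sys
from fit import *
s=arm.read_state(); print(s['clock'],s['position'],s['contact_force'])
n=sys.argv[1]
shot('scene',f's{n}.png');shot('top',f't{n}.png')
a=cv2.imread(f'pics/s{n}.png')[155:240,285:370];b=cv2.imread(f'pics/t{n}.png')[150:300,190:360]
cv2.imwrite(f'pics/c{n}.png',np.hstack([cv2.resize(a,(375,375)),cv2.resize(b,(425,375))]))
def prof(im,c,Q,pt,ys,ds):
    o=[]
    for d in ds:
        pts=np.array([proj(P[c],world(Q,pt(d,y))) for y in ys],np.float32)
        o.append(cv2.remap(im,pts[None,:,0],pts[None,:,1],cv2.INTER_LINEAR)[0].mean(0)[0])
    return np.array(o)
ds=np.arange(-8,8.01,.5)
def edge(o):
    g=np.gradient(o); i=np.argmax(g); return ds[i], g[i].round(1)
for c,fn,Q in [('top',f't{n}',[545.2,155,-.486,0.02]),('top','top6',[545.2,155,-.486,0.02]),('scene',f's{n}',[545.7,158.1,-.483,.02]),('scene','scene6',[545.7,158.1,-.483,.02])]:
    im=cv2.imread(f'pics/{fn}.png').astype(np.float32)
    print(fn,edge(prof(im,c,Q,lambda d,y:('c',83+d,y,10),np.linspace(-42,-20,20),ds)),edge(prof(im,c,Q,lambda d,y:('c',153+d,y,10),np.linspace(-52,-35,20),ds)))
E
python3 chk.py 8
```

```text
16.8 [435.01265043 317.61554157 409.08796793] [ 0.21661931 -0.17472776 -1.02300748]
t8 (np.float64(0.0), np.float32(13.7)) (np.float64(-0.5), np.float32(13.1))
top6 (np.float64(-2.5), np.float32(14.2)) (np.float64(-2.5), np.float32(13.2))
s8 (np.float64(5.5), np.float32(9.0)) (np.float64(6.0), np.float32(8.3))
scene6 (np.float64(4.0), np.float32(7.9)) (np.float64(4.5), np.float32(10.2))
```

View pics/c8.png

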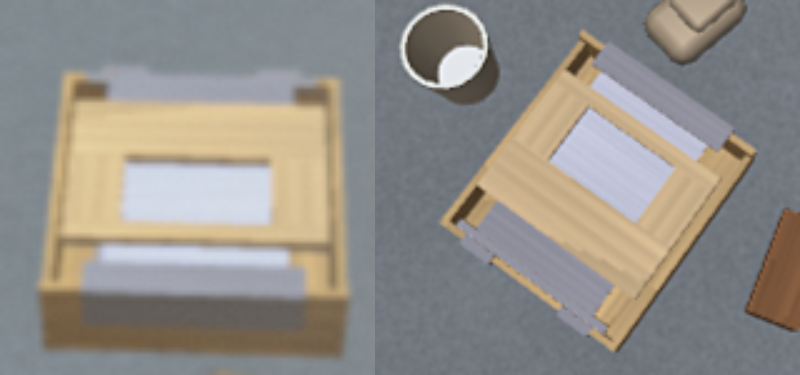

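The cover is shut with the tongue under the lip. The edge check now puts it at the 18 mm stop, the hand is clear, and the cup, lump and block are where they were. I'm handing the job in.

```bash
python3 -c "
from bench import arm
print(arm.job_done(), arm.read_state()['clock'])"
```

```text
the job is handed in; nothing more can be done
the job is handed in; nothing more can be done
```

The tool case is shut: the cover lies flat with its tongue under the steel lip, and the lip alone holds it with the hand well clear. I pushed the cover over with the shut fingertips, pressed it flat in the finger recess with about 11 N, and slid it along until it met the stop.

- **First release:** it did not hold fully home. Edges in the top picture showed the cover dragged back about 2.5 mm, to roughly 15.5 mm of tuck.
- **Correction:** I put the fingertips back in the recess and pushed its tongue-side wall to the stop with about 16 N. The lip was already holding the cover, so I pressed down only lightly (1–3 N). I then lifted straight up.
- **Tuck after the second release:** the top camera reads about 17.5–18 mm. The scene camera's edge reading is several millimetres higher, because it picks up the dark recess walls. It did show the cover about 1.5 mm further home than after the first release.
- **Surroundings:** the last pictures show the cup and block in place. The top network put the lump on the case at one point, but the scene camera and the picture show it unmoved. The closed cover hides the tools, so I could not check them directly; the fingers never went inside the case.
- **Limits:** the job was handed in shortly after 16.8 s. The highest force I read was about 26 N, on the fingertips.

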